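Line up the kitchen canisters by height

ROBOT

A 6-joint arm with a two-finger parallel gripper is mounted at the origin on the work surface. World frame = base frame: x ahead of the robot, y to its left, z up, the work surface at z = 0. Lengths are in mm, angles in rad, forces in N, time in s.
With the tool pointing down it reaches from about 400 to 925 mm from the base axis. Payload 12.5 kg.
Tool frame: the origin (TCP) lies at the very end of the fingers, on their centre line; the grasp point (between the pads) lies 19 mm behind it; x points along the fingers, y is the direction in which the jaws open and shut, and the axes are right-handed (so a half turn about x gives the same grasp; the last joint's range is limited). The gripper opens to 95 mm and grips with 3 to 60 N. Pads are 20 mm wide; open, the fingers measure 119 mm over their backs; the gripper's body (75 mm by 180 mm) begins 59 mm behind the grasp point.
Start: joints at [-1.363, 0.491, 1.559, -0, 1.092, -0.106], TCP at [192.945, -594.491, 214.661] pointing down, gripper open.
Joint ranges: [-3.1, 3.1], [-0.84, 2.19], [0.05, 2.79], [-1.13, 4.28], [0.06, 2.93], [-2.69, 2.69]. Speed limits (rad/s): [2.22, 2.22, 2.79, 3.14, 3.14, 3.14].

INTERFACE

Orientations are given as [roll, pitch, yaw] about the fixed x, y, z axes, in that order (R = Rz(yaw) Ry(pitch) Rx(roll)).
In Python, from cell import * gives the robot as it stands.
- The arm moves only by the tool step_arm, never from a script. Its argument "steps" is a list of rows, each a list of 4 numbers: the shift along the tool's x, y, z in units of 50 mm (1.0 is 50 mm), then the turn about the tool's x in units of 8 degrees (1.0 is 8 degrees). A call has 1 to 20 rows; each row shifts and turns the commanded pose from where the row before left it, along the tool's axes as they then stand; what a row does not reach is not made up. A row lasts 1/8 s, in which the tool goes at most 62.5 mm and 10.7 degrees, less where a joint would pass 70% of its speed; a pose out of reach is approached as far as the arm can. A call is refused whole if a number of a shift passes 1 or a number of a turn 1, either way. A call with a gripper value outside its range is refused whole. "jaw" is the closure, from 0 (fully open) to 1 (shut), set as the call begins (left out, the last holds). The fingers move at their own pace and stop on an object; the grip force is fixed at half the most. Time passes only in rows, so rows that do not move let the fingers close. It gives the time, the measured TCP pose, the force and the opening at its end, in the units of the state.
- state(): the state, without advancing time (a new reading comes with each control period).
- read_camera(name): name is "scene" or "top" or "wrist"; returns the picture (400x640x3 uint8, red, green, blue); there is no depth.
- camera_info(name): a dict with "mtx" (3x3 intrinsics, pixels), "eye" and "attitude" of the camera in the world; the wrist camera has in their place "hand_eye" (4x4, takes a point from camera to tool coordinates, whose origin is the TCP and whose axes are the tool frame's). Camera axes: x right, y down, z forward; pixel columns grow to the right and rows downward; lengths in mm; the calibration is good to about 2 mm. A picture is of the moment at which its call begins: read the wrist's pose just before it. camera_info takes no time and is no camera call.
- job_done(): hands the job in, once; it reports no verdict.
The state is a dict: "t": time; "joints": joint angles; "qvel": joint speeds; "tau": joint torques, N m; "eef_pos": TCP position; "tcp_rot": TCP orientation; "ft_force": force on the tool from outside, world axes, zero at the start; "moment": the same for the moment, N m; "opening": opening from 0.0 (shut) to 1.0 (fully open).
Only numpy, scipy, OpenCV 4.12 (cv2) and the standard library are available. Lean on these libraries where they do the work, as an engineer would, in place of code of your own. Each camera call takes 0.05 s, during which the arm holds its last target.

TASK

Line up the four kitchen canisters by height on the wooden board, one standing upright in the middle of each cork coaster: the tallest on the coaster next to the red kitchen timer, then getting shorter towards the other end. Leave the timer and the blue mug where they are.

Things in the scene. Friction and masses are not known exactly. Their poses are not given: they have to be found in the camera images.
- canister_teal: The tallest of four round lidded kitchen canisters: teal straight side and lid of the same colour and width (a thin black seam between), brown knob. 58 mm in diameter, 120 mm tall to the flat top of the lid, plus a 12 mm high, 18 mm wide wooden knob on top. Stands upright and loose, 0.1 to 0.5 kg. Origin: centre of its underside; z is up its axis.
- canister_mustard: The second tallest of four round lidded kitchen canisters: mustard-yellow straight side and lid of the same colour and width (a thin black seam between), brown knob. 54 mm in diameter, 100 mm tall to the flat top of the lid, plus a 12 mm high, 18 mm wide wooden knob on top. Stands upright and loose, 0.1 to 0.5 kg. Origin: centre of its underside; z is up its axis.
- canister_rust: The third tallest of four round lidded kitchen canisters: rust-red straight side and lid of the same colour and width (a thin black seam between), brown knob. 50 mm in diameter, 80 mm tall to the flat top of the lid, plus a 12 mm high, 18 mm wide wooden knob on top. Stands upright and loose, 0.1 to 0.5 kg. Origin: centre of its underside; z is up its axis.
- canister_grey: The shortest of four round lidded kitchen canisters: dark grey straight side and lid of the same colour and width (a thin black seam between), brown knob. 46 mm in diameter, 60 mm tall to the flat top of the lid, plus a 12 mm high, 18 mm wide wooden knob on top. Stands upright and loose, 0.1 to 0.5 kg. Origin: centre of its underside; z is up its axis.
- coaster_a: Round cork coaster, 76 mm in diameter, 4 mm thick, fixed on the 12 mm thick brown wooden board (100 x 380 mm), so its top is 16 mm above the counter. The end one of the row on the board's +y side. The four stand a, b, c, d in a straight row at 88 mm centres. Origin: centre of its underside (12 mm above the counter); x points across the row, y along it towards a.
- coaster_b: Round cork coaster, 76 mm in diameter, 4 mm thick, fixed on the 12 mm thick brown wooden board (100 x 380 mm), so its top is 16 mm above the counter. Second of the row, between coasters a and c. The four stand a, b, c, d in a straight row at 88 mm centres. Origin: centre of its underside (12 mm above the counter); x points across the row, y along it towards a.
- coaster_c: Round cork coaster, 76 mm in diameter, 4 mm thick, fixed on the 12 mm thick brown wooden board (100 x 380 mm), so its top is 16 mm above the counter. Third of the row, between coasters b and d. The four stand a, b, c, d in a straight row at 88 mm centres. Origin: centre of its underside (12 mm above the counter); x points across the row, y along it towards a.
- coaster_d: Round cork coaster, 76 mm in diameter, 4 mm thick, fixed on the 12 mm thick brown wooden board (100 x 380 mm), so its top is 16 mm above the counter. The end one of the row on the board's -y side. The four stand a, b, c, d in a straight row at 88 mm centres. Origin: centre of its underside (12 mm above the counter); x points across the row, y along it towards a.
- timer: Red wind-up kitchen timer on a white foot, 54 mm in diameter, 60 mm tall, standing loose just off one end of the board, about 103 mm from the centre of the end coaster; which end changes from start to start (a small white salt dish stands off the other end). Origin: centre of its underside.
- mug: Blue ceramic mug, 76 mm in diameter, 90 mm tall, with a handle on its own +y side, standing loose among the canisters. Origin: centre of its underside.
There are look-alikes about, which are no part of the job. Leave any purple look-alike of the canister_mustard alone.

How it is judged (in metres and radians):
At the end, for the whole second after the job is handed in: Each canister stands upright (within 0.1 rad), at rest and released on its own coaster, its centre within 15 mm of the coaster's centre, its foot on the coaster (within 5 mm); the tallest is on the end coaster next to the timer and the heights fall in order to the other end (((horizontal distance between timer and coaster_a below 0.2 m and horizontal distance between canister_teal and coaster_a below 0.015 m and horizontal distance between canister_mustard and coaster_b below 0.015 m and horizontal distance between canister_rust and coaster_c below 0.015 m and horizontal distance between canister_grey and coaster_d below 0.015 m) or (horizontal distance between timer and coaster_d below 0.2 m and horizontal distance between canister_teal and coaster_d below 0.015 m and horizontal distance between canister_mustard and coaster_c below 0.015 m and horizontal distance between canister_rust and coaster_b below 0.015 m and horizontal distance between canister_grey and coaster_a below 0.015 m)) and angle between each of canister_teal, canister_mustard, canister_rust, canister_grey's own z axis and vertical below 0.1 rad and height (world z) of canister_teal between 0.011 and 0.021 m and linear speed of each of canister_teal, canister_mustard, canister_rust, canister_grey below 0.02 m/s and contact force between each of canister_teal, canister_mustard, canister_rust, canister_grey and the fingers below 0.05 N and height (world z) of canister_mustard between 0.011 and 0.021 m and height (world z) of canister_rust between 0.011 and 0.021 m and height (world z) of canister_grey between 0.011 and 0.021 m); the robot touches nothing.
It fails at once if the timer is shifted more than 30 mm (distance of timer from where it was at the start of the episode above 0.03 m).
It fails at once if the mug is shifted more than 30 mm (distance of mug from where it was at the start of the episode above 0.03 m).
It also fails if it takes over 118 s, if anything falls off the work surface, if the arm or the gripper's body presses on something with over 40 N, if the wrist force passes 120 N, or if a joint passes its speed limit or range.

## Working session

There is one attempt and no reset: what is moved stays moved. The work goes in short steps, Python scripts to look and compute and a tool call to move; the robot and the scene stay as the last step left them, time stands still between calls to the robot, and variables do not carry over. Pictures are saved under pics/ and viewed, and the job is handed in when it is done.

Besides the shell and the picture viewer there is one more tool, called after "Call:" as name([rows], argument=value, ...), one row to a line, values as JSON. step_arm: Moves the arm, as the interface text tells. Its arguments: {"type":"object","properties":{"steps":{"type":"array","items":{"type":"array","items":{"type":"number"}}},"jaw":{"type":"number"}},"required":["steps"]}

```bash
mkdir -p pics; python3 - <<'E'
from cell import *
import cv2,numpy as np
np.set_printoptions(precision=4,suppress=True)
print(state())
for n in ("scene","top"):
    cv2.imwrite(f"pics/{n}0.png",read_camera(n)[:,:,::-1])
    print(n,camera_info(n))
print(camera_info("wrist"))
E
```

```text
{'t': 0.0, 'joints': array([-1.3626,  0.4915,  1.5595, -0.    ,  1.0917, -0.1056]), 'qvel': array([ 0.001 , -0.0006, -0.0005,  0.0005, -0.0012,  0.0005]), 'tau': array([  0.0008, -61.2658, -25.8188,   0.0693,   0.0482,  -0.0001]), 'eef_pos': array([ 192.9019, -594.2178,  214.0623]), 'tcp_rot': array([-1.6757,  1.5697,  1.7797]), 'ft_force': array([ 0.8635, -0.2221,  0.2325]), 'moment': array([ 0.0133, -0.0062,  0.028 ]), 'opening': 1.0001341237099526}
scene {'mtx': array([[474.9409,   0.    , 323.9181],
       [  0.    , 474.9409, 195.6548],
       [  0.    ,   0.    ,   1.    ]]), 'eye': array([ 848.6007,  640.756 , 1038.4111]), 'attitude': array([-2.5134,  0.0018,  2.6883])}
top {'mtx': array([[368.2275,   0.    , 322.1424],
       [  0.    , 368.2275, 199.7041],
       [  0.    ,   0.    ,   1.    ]]), 'eye': array([439.0722,   9.0314, 946.3849]), 'attitude': array([-3.0753,  0.0095, -1.5907])}
{'mtx': array([[297.221 ,   0.    , 320.8487],
       [  0.    , 297.221 , 205.8139],
       [  0.    ,   0.    ,   1.    ]]), 'hand_eye': array([[  -0.001 ,   -0.2748,    0.9615, -169.9614],
       [   1.    ,   -0.0009,    0.0008,   -1.0155],
       [   0.0006,    0.9615,    0.2748,  -77.9209],
       [   0.    ,    0.    ,    0.    ,    1.    ]])}
```

View pics/scene0.png

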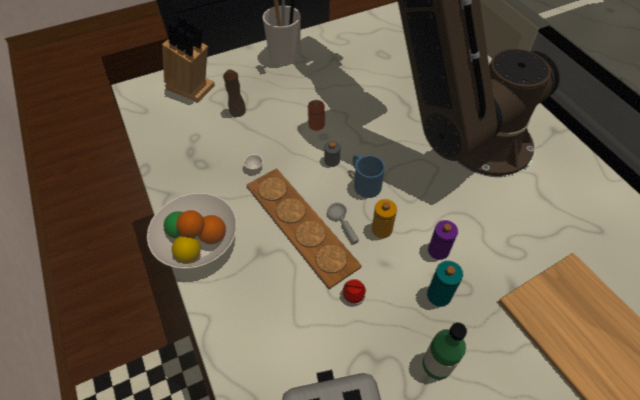

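View pics/top0.png

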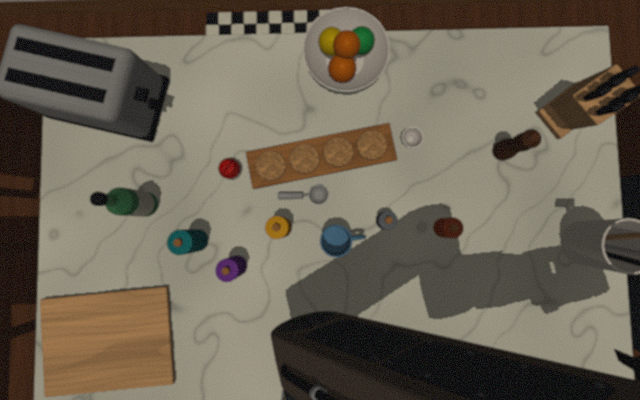

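The timer (red, 230,168 in top) is off the left end of the board, which should be +y. I'll enlarge both pictures to check identities.

```bash
python3 - <<'E'
import cv2
t=cv2.imread("pics/top0.png");s=cv2.imread("pics/scene0.png")
cv2.imwrite("pics/topA.png",cv2.resize(t[110:300,150:350],None,fx=4,fy=4,interpolation=cv2.INTER_CUBIC)[:600])
cv2.imwrite("pics/topB.png",cv2.resize(t[110:260,280:480],None,fx=4,fy=4,interpolation=cv2.INTER_CUBIC))
cv2.imwrite("pics/scA.png",cv2.resize(s[85:235,280:480],None,fx=4,fy=4,interpolation=cv2.INTER_CUBIC))
cv2.imwrite("pics/scB.png",cv2.resize(s[160:310,280:480],None,fx=4,fy=4,interpolation=cv2.INTER_CUBIC))
E
```

```text
(no output)
```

View pics/topA.png

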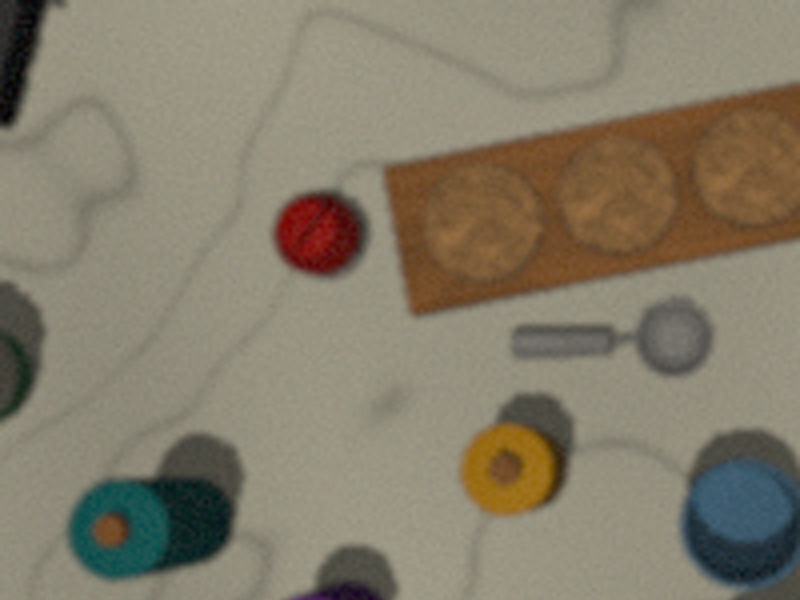

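View pics/topB.png

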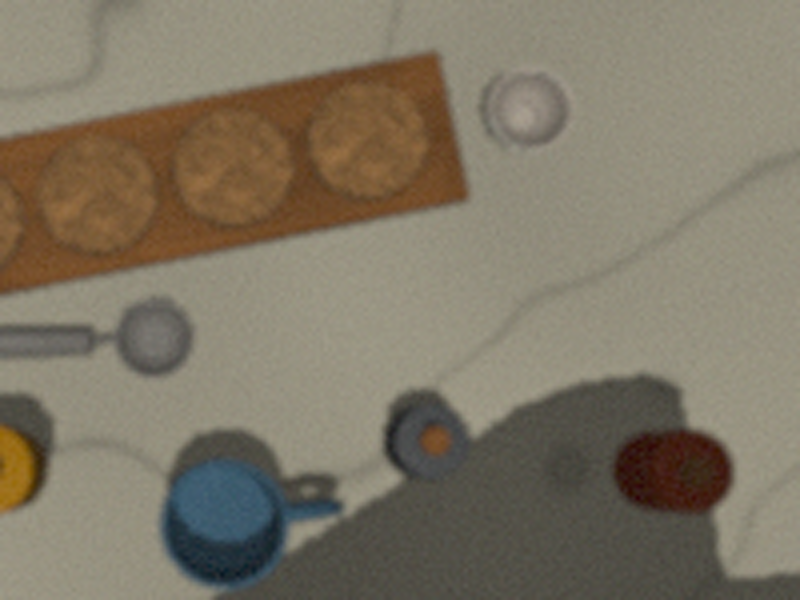

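View pics/scA.png

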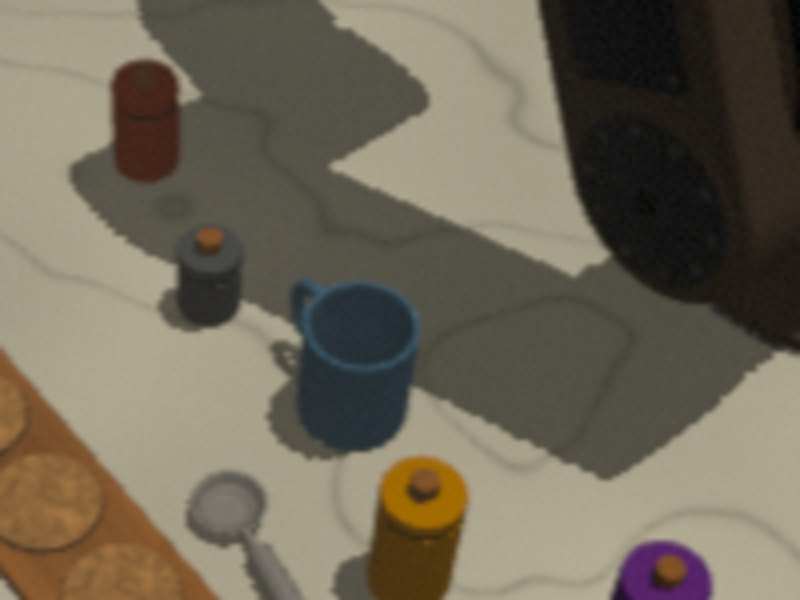

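View pics/scB.png

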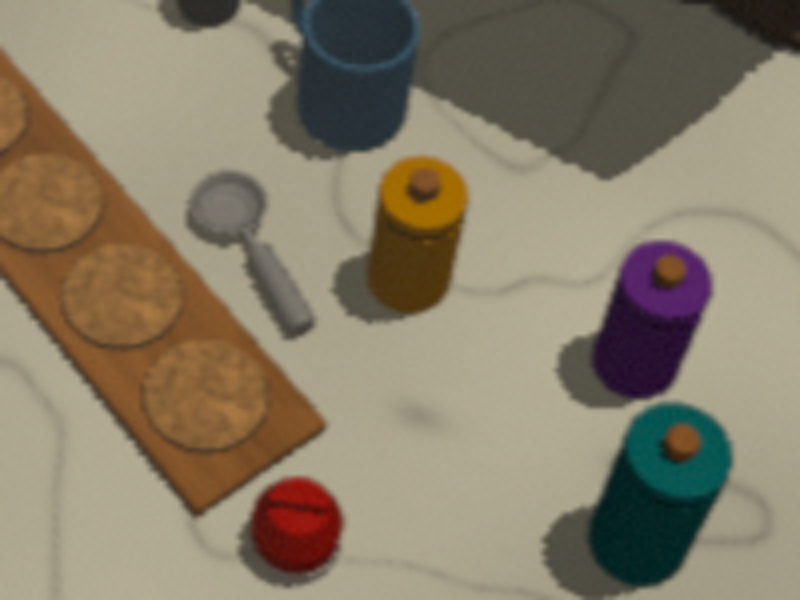

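All identities are clear in these crops.
- **Canisters:** teal lid at top px (180,242), mustard (277.5,227), grey (387.5,219.5). Rust is in the arm's shadow at (453,228), upright with its knob visible.
- **Look-alike:** the purple one at (230,268) in top is not part of the job.
- **Timer:** it stands beside the left-hand coaster (271,165).

Next I compute positions from both cameras.

```bash
cat > h.py <<'E'
from cell import *
import numpy as np,cv2
from scipy.spatial.transform import Rotation as R
np.set_printoptions(precision=2,suppress=True)
def back(n,uv,z):
    c=camera_info(n); d=np.linalg.inv(c["mtx"])@[*uv,1]; d=R.from_euler('xyz',c["attitude"]).as_matrix()@d
    e=c["eye"]; return (e+d*(z-e[2])/d[2])[:2]
def proj(n,p):
    c=camera_info(n);q=R.from_euler('xyz',c["attitude"]).as_matrix().T@(np.array(p)-c["eye"]);q=c["mtx"]@q;return q[:2]/q[2]
E
python3 - <<'E'
from h import *
T=dict(teal=((180,242.25),120,(449.5,273)),must=((277.5,227),100,(386,209.5)),grey=((387.5,219.5),60,(332.5,147)),rust=((453,227.75),80,(316.5,105)),
a=((271,165.25),16,(331.25,258.75)),b=((304.25,158.75),16,(310.5,234)),c=((338.1,151.6),16,(290.75,210.5)),d=((371.75,144.75),16,None),
mug=((336,240),90,None),timer=((229.75,168.25),50,None),purple=((227,269),100,(446,229+2)),spoon=((318,194),10,None),spoonend=((280,195),10,None))
for k,(u,z,s) in T.items(): print(k,back("top",u,z), back("scene",s,z) if s else '')
s=state();M=R.from_euler('xyz',s["tcp_rot"]).as_matrix();print(M)
E
```

```text
teal [405.11 336.12] [406.36 341.66]
must [434.73 119.67] [436.17 129.16]
grey [ 447.23 -139.57] [ 445.29 -137.3 ]
rust [ 424.73 -288.49] [ 422.47 -287.  ]
a [591.76 145.39] [591.91 150.2 ]
b [606.67  60.24] [607.49  64.56]
c [623.23 -26.52] [623.47 -22.7 ]
d [ 639.04 -112.83] 
mug [402.   -14.13] 
timer [580.92 242.06] 
purple [341.49 236.11] [341.93 242.28]
spoon [516.19  27.  ] 
spoonend [515.64 124.08] 
[[-0.    0.31 -0.95]
 [ 0.   -0.95 -0.31]
 [-1.   -0.   -0.  ]]
```

```bash
cat >> h.py <<'E'
def pose():
    s=state();return s["eef_pos"],R.from_euler('xyz',s["tcp_rot"]).as_matrix(),s
def plan(target,ang=None):
    p,M,s=pose(); y=M[:,1]; th=np.degrees(np.arctan2(y[1],y[0]))
    print("t",round(s["t"],2),"tcp",p,"yang",round(th,2),"F",s["ft_force"],"open",round(s["opening"],3),"tilt x",M[:,0])
    if ang is not None: print("turn units",(th-ang)/8)
    D=M.T@(np.array(target)-p)/50; print("tool shift units",D, "n rows",np.abs(D).max())
def wpose(): 
    p,M,_=pose();im=read_camera("wrist");return p,M,im
def wback(p,M,uv,z):
    c=camera_info("wrist");H=c["hand_eye"];d=np.linalg.inv(c["mtx"])@[*uv,1]
    d=M@(H[:3,:3]@d);o=p+M@H[:3,3];return (o+d*(z-o[2])/d[2])[:2]
def snap(n,name):
    p,M,im=wpose();cv2.imwrite(f"pics/{name}.png",im[:,:,::-1]);np.savez(f"pics/{name}.npz",p=p,M=M)
E
python3 -c "
from h import *
plan([446,-138,230],10.4)"
```

```text
t 0.1 tcp [ 192.88 -594.29  214.15] yang -72.02 F [-0.26  0.2  -1.2 ] open 1.0 tilt x [-0.  0. -1.]
turn units -10.302767197617682
tool shift units [-0.31 -7.12 -7.63] n rows 7.631905504879968
```

Call:
step_arm([
  [0,0,0,-1],
  [0,0,0,-1],
  [0,0,0,-1],
  [0,0,0,-1],
  [0,0,0,-1],
  [0,0,0,-1],
  [0,0,0,-1],
  [0,0,0,-1],
  [0,0,0,-1],
  [0,0,0,-1],
  [0,0,0,-0.3],
  [0,0,0,0],
], jaw=0)

```text
t: 1.6
eef_pos: [192.9, -594.4, 214.4]
tcp_rot: [3.125, 1.57, 1.735]
ft_force: [-0.4, -0.1, -0.6]
opening: 1.001
```

```bash
python3 -c "
from h import *
plan([446,-138,230],10.4)"
```

```text
t 1.6 tcp [ 192.93 -594.37  214.36] yang 10.36 F [-0.4  -0.15 -0.58] open 1.001 tilt x [-0.  0. -1.]
turn units -0.005559377781874542
tool shift units [-0.31  6.62 -8.07] n rows 8.069123160981663
```

Call:
step_arm([
  [-0.1,0.66,-0.8,0],
  [-0.1,0.66,-0.8,0],
  [-0.1,0.66,-0.8,0],
  [0,0.66,-0.8,0],
  [0,0.66,-0.8,0],
  [0,0.66,-0.8,0],
  [0,0.66,-0.8,0],
  [0,0.66,-0.8,0],
  [0,0.66,-0.8,0],
  [0,0.68,-0.87,0],
  [0,0,0,0],
  [0,0,0,0],
])

```text
t: 3.1
eef_pos: [445.7, -138.1, 229.6]
tcp_rot: [-0.987, 1.57, -2.376]
ft_force: [-0.7, -1.4, -0.4]
opening: 1.001
```

```bash
python3 -c "
from h import *
plan([446,-138,230],10.4);snap(0,'w1')"
```

```text
t 3.1 tcp [ 445.68 -138.11  229.57] yang 10.39 F [-0.74 -1.43 -0.35] open 1.001 tilt x [-0. -0. -1.]
turn units -0.0014984718478248116
tool shift units [-0.01  0.01 -0.  ] n rows 0.008648043246718522
```

View pics/w1.png

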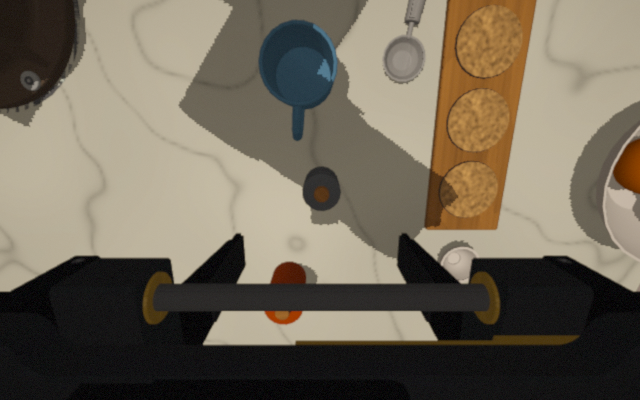

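```bash
python3 -c "
import cv2
t=cv2.imread('pics/w1.png')
cv2.imwrite('pics/w1a.png',cv2.resize(t[130:230,270:350],None,fx=6,fy=6,interpolation=cv2.INTER_CUBIC))
cv2.imwrite('pics/w1b.png',cv2.resize(t[70:230,410:540],None,fx=3.5,fy=3.5,interpolation=cv2.INTER_CUBIC))"
```

```text
(no output)
```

View pics/w1a.png

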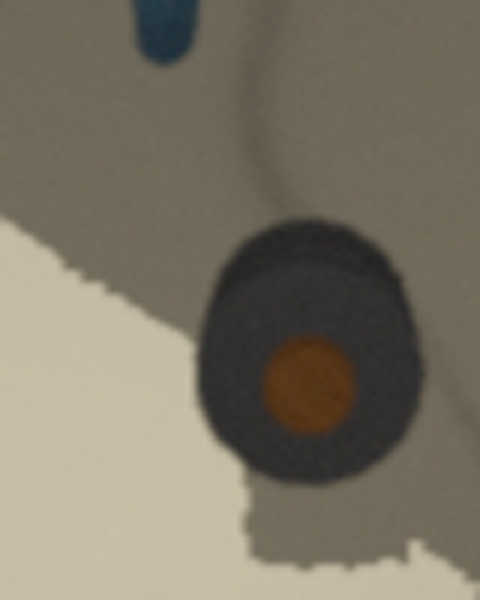

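View pics/w1b.png

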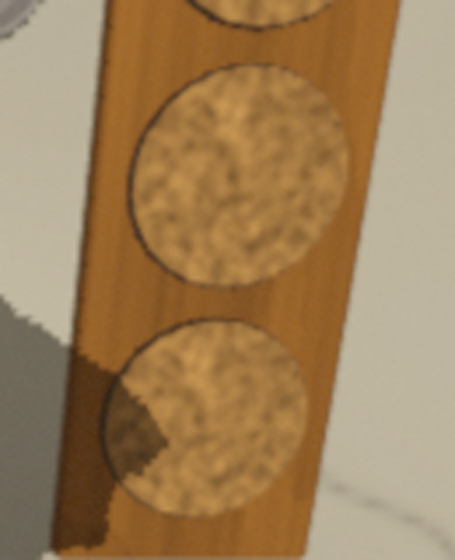

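```bash
python3 - <<'E'
from h import *
d=np.load('pics/w1.npz');p,M=d['p'],d['M']
for n,uv,z in [('grey',(321.7,192.1),60),('knob',(321.5,194.3),72),('d',(468.6,189.1),16),('c',(478.6,120),16)]: print(n,wback(p,M,uv,z))
plan([446,-139,28])
E
```

```text
grey [ 447.13 -139.89]
knob [ 446.85 -139.67]
d [ 638.93 -111.19]
c [623.63 -24.95]
t 3.15 tcp [ 445.51 -138.63  229.55] yang 10.32 F [-0.28 -0.11 -0.38] open 0.999 tilt x [-0. -0. -1.]
tool shift units [4.03 0.01 0.01] n rows 4.0310199161787725
```

Call:
step_arm([
  [0.8,0.02,0.03,0],
  [0.9,0,0,0],
  [0.9,0,0,0],
  [0.7,0,0,0],
  [0.5,0,0,0],
  [0.3,0,0,0],
  [0,0,0,0],
  [0,0,0,0],
])

```text
t: 4.15
eef_pos: [447.1, -140.1, 25.1]
tcp_rot: [0.799, 1.57, -0.592]
ft_force: [0.1, -0.1, -0.2]
opening: 1.0
```

Call:
step_arm([
  [0,0,0,0],
  [0,0,0,0],
  [0,0,0,0],
  [0,0,0,0],
  [0,0,0,0],
  [0,0,0,0],
  [0,0,0,0],
  [0,0,0,0],
], jaw=1)

```text
t: 5.15
eef_pos: [447.0, -139.2, 24.6]
tcp_rot: [-1.644, 1.571, -3.034]
ft_force: [0.1, 0.2, 1.0]
opening: 0.479
```

```bash
python3 -c "
from h import *
plan([639,-112,150],10.4)"
```

```text
t 5.15 tcp [ 447.03 -139.22   24.61] yang 10.38 F [0.11 0.17 1.02] open 0.479 tilt x [-0. -0. -1.]
turn units -0.00226322215887631
tool shift units [-2.51  3.87  0.16] n rows 3.874221420950164
```

Call:
step_arm([
  [-0.6,0,0,0],
  [-0.6,0.3,0.02,0],
  [-0.2,0.6,0.02,0],
  [0,0.7,0.03,0],
  [0,0.7,0.03,0],
  [0,0.7,0.03,0],
  [0,0.6,0.02,0],
  [0,0.27,0.01,0],
  [0,0,0,0],
  [0,0,0,0],
])

```text
t: 6.4
eef_pos: [637.8, -112.4, 94.5]
tcp_rot: [-1.871, 1.57, 3.022]
ft_force: [-0.8, 0.4, -1.8]
opening: 0.479
```

```bash
python3 -c "
from h import *
plan([639,-112,41.5],10.4);snap(0,'w2')"
```

```text
t 6.4 tcp [ 637.83 -112.41   94.48] yang 10.37 F [-0.79  0.36 -1.77] open 0.479 tilt x [-0.  0. -1.]
turn units -0.0043536391655232265
tool shift units [ 1.06  0.03 -0.  ] n rows 1.0594919086931167
```

View pics/w2.png

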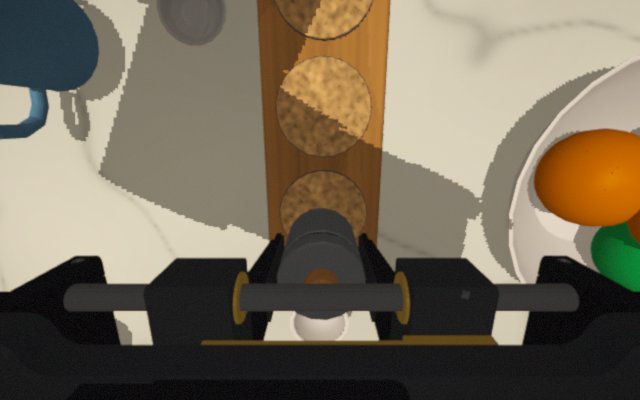

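The canister hangs square above coaster d (column 321 against 324), so I lower it.

Call:
step_arm([
  [0.3,0.03,0,0],
  [0.3,0,0,0],
  [0.3,0,0,0],
  [0.12,0,0,0],
  [0.04,0,0,0],
  [0,0,0,0],
  [0,0,0,0],
])

```text
t: 7.32
eef_pos: [640.6, -112.1, 42.1]
tcp_rot: [1.001, 1.57, -0.389]
ft_force: [-0.5, -0.2, -1.6]
opening: 0.478
```

Call:
step_arm([
  [0,0,0,0],
  [0,0,0,0],
  [0,0,0,0],
  [0,0,0,0],
  [0,0,0,0],
  [0,0,0,0],
], jaw=0)

```text
t: 8.07
eef_pos: [640.4, -112.0, 41.6]
tcp_rot: [0.211, 1.571, -1.179]
ft_force: [0.4, -1.3, -1.1]
opening: 0.993
```

Call:
step_arm([
  [-0.5,0,0,0],
  [-0.8,0,0,0],
  [-0.9,0,0,0],
  [-0.9,0,0,0],
  [0,0,0,0],
  [0,0,0,0],
])

```text
t: 8.82
eef_pos: [639.9, -111.9, 196.0]
tcp_rot: [-1.941, 1.57, 2.953]
ft_force: [-0.3, 0.4, -1.2]
opening: 1.0
```

```bash
python3 -c "
from h import *
plan([424,-288,200],10.4);snap(0,'w3')"
```

```text
t 8.82 tcp [ 639.94 -111.88  195.97] yang 10.38 F [-0.32  0.4  -1.21] open 1.0 tilt x [-0.  0. -1.]
turn units -0.002729462776169811
tool shift units [-0.08 -4.88  2.69] n rows 4.882807925687516
```

View pics/w3.png

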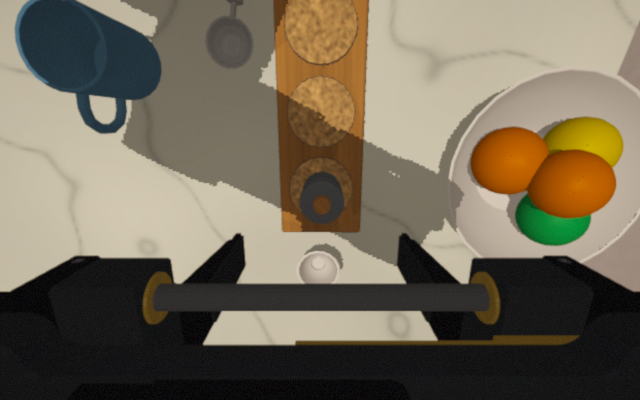

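Grey stands upright on coaster d (lid near 322,197; coaster spans columns 289–352). Next is rust.

Call:
step_arm([
  [0,-0.8,0.45,0],
  [0,-0.8,0.45,0],
  [0,-0.8,0.45,0],
  [0,-0.8,0.45,0],
  [0,-0.8,0.45,0],
  [0,-0.88,0.44,0],
  [0,0,0,0],
  [0,0,0,0],
])

```text
t: 9.88
eef_pos: [424.6, -288.1, 195.9]
tcp_rot: [-2.561, 1.57, 2.332]
ft_force: [-0.3, -0.4, -0.0]
opening: 0.999
```

```bash
python3 -c "
from h import *
plan([424,-288,200],10.4);snap(0,'w4')
t=cv2.imread('pics/w4.png')
cv2.imwrite('pics/w4a.png',cv2.resize(t[120:250,250:390],None,fx=4.5,fy=4.5,interpolation=cv2.INTER_CUBIC))
cv2.imwrite('pics/top1.png',cv2.resize(read_camera('top')[100:260,200:460,::-1],None,fx=3,fy=3,interpolation=cv2.INTER_CUBIC))"
```

```text
t 9.88 tcp [ 424.62 -288.06  195.91] yang 10.34 F [-0.32 -0.42 -0.01] open 0.999 tilt x [-0.  0. -1.]
turn units -0.0072702689534314135
tool shift units [-0.08 -0.01 -0.  ] n rows 0.08169737996919038
```

View pics/w4a.png

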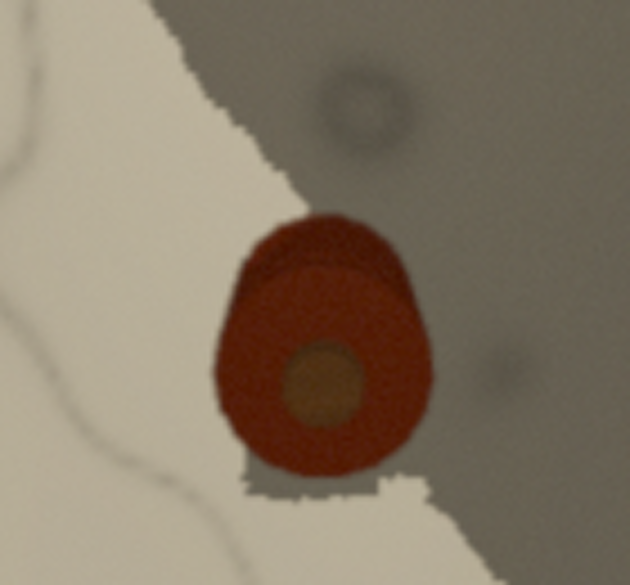

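View pics/top1.png

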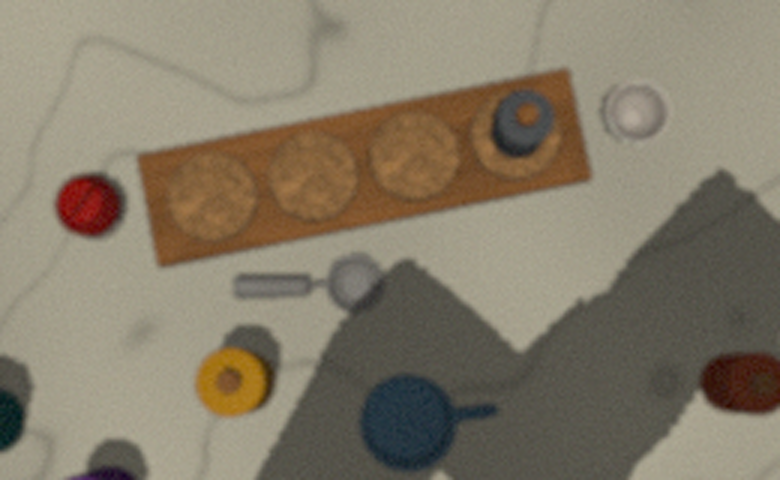

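```bash
python3 - <<'E'
from h import *
d=np.load('pics/w4.npz');p,M=d['p'],d['M']
print(wback(p,M,(321.6,202.4),80),wback(p,M,(321.8,206),92), back("top",(374.3,139.7),76),back("top",(371.75,144.75),16),proj("top",[639,-112,76]))
E
```

```text
[ 425.48 -287.65] [ 425.72 -287.93] [ 638.23 -111.41] [ 639.04 -112.83] [374.54 139.38]
```

Call:
step_arm([
  [0.8,0.02,0,0],
  [0.9,0,0,0],
  [0.8,0,0,0],
  [0.5,0,0,0],
  [0.32,0,0,0],
  [0,0,0,0],
  [0,0,0,0],
])

```text
t: 10.85
eef_pos: [426.0, -288.2, 31.4]
tcp_rot: [0.611, 1.57, -0.778]
ft_force: [-0.1, 0.6, 0.5]
opening: 1.0
```

Call:
step_arm([
  [0,0,0,0],
  [0,0,0,0],
  [0,0,0,0],
  [0,0,0,0],
  [0,0,0,0],
  [0,0,0,0],
  [0,0,0,0],
  [0,0,0,0],
], jaw=1)

```text
t: 11.85
eef_pos: [425.5, -288.1, 30.6]
tcp_rot: [-0.905, 1.571, -2.295]
ft_force: [-1.6, -0.5, 0.4]
opening: 0.517
```

```bash
python3 -c "
from h import *
plan([623.5,-26,150],10.4)"
```

```text
t 11.85 tcp [ 425.51 -288.1    30.64] yang 10.38 F [-1.64 -0.53  0.43] open 0.517 tilt x [-0. -0. -1.]
turn units -0.0028057781823283
tool shift units [-2.39  4.84 -4.44] n rows 4.839083299742485
```

Call:
step_arm([
  [-0.7,0,0,0],
  [-0.8,0.2,-0.2,0],
  [-0.7,0.5,-0.45,0],
  [-0.19,0.7,-0.65,0],
  [0,0.8,-0.75,0],
  [0,0.8,-0.75,0],
  [0,0.8,-0.75,0],
  [0,0.6,-0.55,0],
  [0,0.44,-0.34,0],
  [0,0,0,0],
  [0,0,0,0],
])

```text
t: 13.22
eef_pos: [622.9, -26.4, 149.7]
tcp_rot: [-1.678, 1.57, -3.068]
ft_force: [0.1, 0.1, -1.2]
opening: 0.519
```

```bash
python3 -c "
from h import *
plan([623.5,-25.8,47.4],10.4);snap(0,'w5')"
```

```text
t 13.22 tcp [622.95 -26.42 149.71] yang 10.38 F [ 0.11  0.12 -1.25] open 0.519 tilt x [-0. -0. -1.]
turn units -0.0019767658440537073
tool shift units [ 2.05  0.02 -0.01] n rows 2.046136699122956
```

View pics/w5.png

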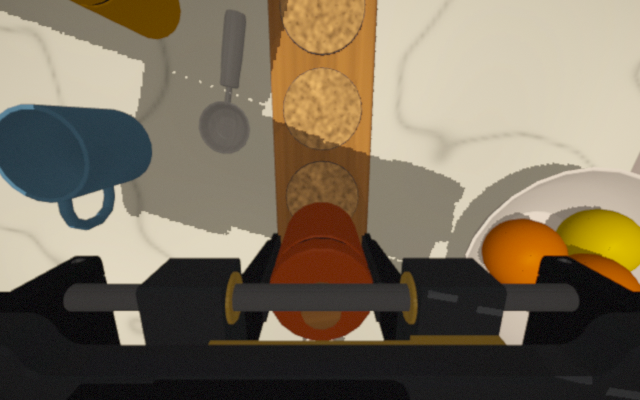

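Rust hangs centred above coaster c (column 321 against 322). Lowering and releasing.

Call:
step_arm([
  [0.5,0.01,-0.01,0],
  [0.6,0,0,0],
  [0.5,0,0,0],
  [0.3,0,0,0],
  [0.1,0,0,0],
  [0.04,0,0,0],
  [0,0,0,0],
  [0,0,0,0],
])

```text
t: 14.28
eef_pos: [624.3, -25.6, 48.7]
tcp_rot: [1.151, 1.57, -0.238]
ft_force: [-0.4, -0.3, -1.8]
opening: 0.523
```

Call:
step_arm([
  [0,0,0,0],
  [0,0,0,0],
  [0,0,0,0],
  [0,0,0,0],
  [0,0,0,0],
  [0,0,0,0],
], jaw=0)

```text
t: 15.02
eef_pos: [624.0, -25.6, 48.1]
tcp_rot: [-0.491, 1.571, -1.881]
ft_force: [0.1, -0.8, 0.2]
opening: 0.993
```

Call:
step_arm([
  [-0.5,0,0,0],
  [-0.8,0,0,0],
  [-0.9,0,0,0],
  [-0.9,0,0,0],
  [-0.3,0,0,0],
  [0,0,0,0],
])

```text
t: 15.78
eef_pos: [624.0, -25.5, 218.3]
tcp_rot: [1.143, 1.57, -0.246]
ft_force: [-0.4, 0.3, -0.1]
opening: 0.999
```

```bash
python3 -c "
from h import *
plan([435,121,220],10.4);snap(0,'w6')"
```

```text
t 15.78 tcp [624.04 -25.52 218.35] yang 10.38 F [-0.43  0.32 -0.1 ] open 0.999 tilt x [ 0. -0. -1.]
turn units -0.0023318645842773655
tool shift units [-0.04 -3.19 -3.56] n rows 3.5636693358695157
```

View pics/w6.png

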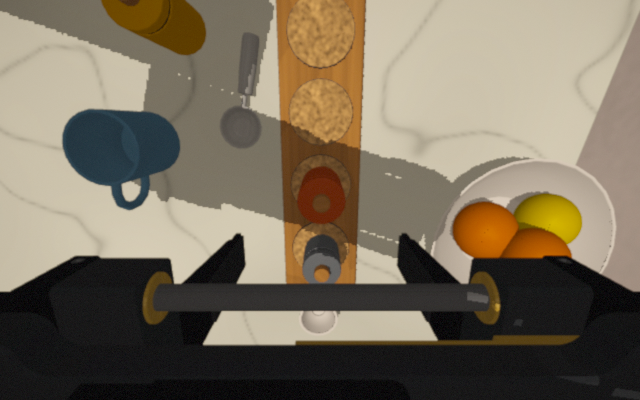

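Rust and grey both stand upright, centred on c and d. On to mustard.

Call:
step_arm([
  [0,-0.8,-0.89,0],
  [0,-0.8,-0.89,0],
  [0,-0.8,-0.89,0],
  [0,-0.79,-0.89,0],
  [0,0,0,0],
  [0,0,0,0],
])

```text
t: 16.58
eef_pos: [435.2, 120.8, 217.3]
tcp_rot: [-1.448, 1.57, -2.837]
ft_force: [0.7, 0.3, 0.3]
opening: 1.001
```

```bash
python3 -c "
from h import *
d=np.load('pics/w6.npz');print('b,a',wback(d['p'],d['M'],(321,111),16),wback(d['p'],d['M'],(320.5,30),16))
plan([435,121,220],10.4);snap(0,'w7')
t=cv2.imread('pics/w7.png')
cv2.imwrite('pics/w7a.png',cv2.resize(t[120:250,250:390],None,fx=4.5,fy=4.5,interpolation=cv2.INTER_CUBIC))"
```

```text
b,a [608.41  62.69] [592.4  147.22]
t 16.57 tcp [435.24 120.79 217.32] yang 10.41 F [0.67 0.3  0.26] open 1.001 tilt x [-0. -0. -1.]
turn units 0.001487221907355618
tool shift units [-0.05 -0.   -0.  ] n rows 0.05358890546526839
```

View pics/w7a.png

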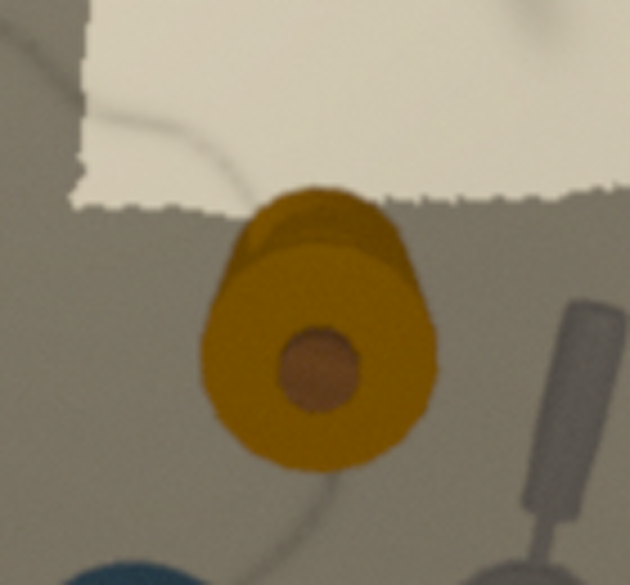

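View pics/w7.png

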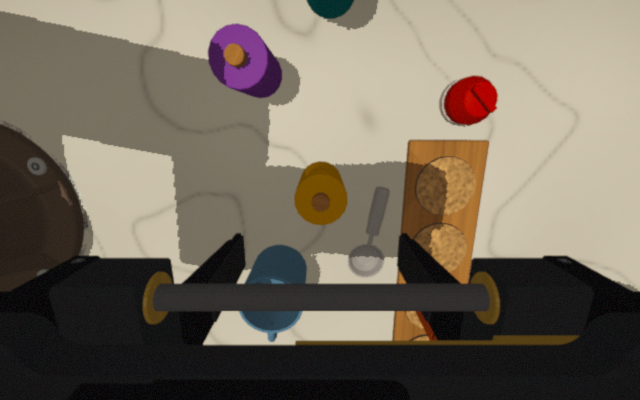

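```bash
python3 - <<'E'
from h import *
d=np.load('pics/w7.npz');p,M=d['p'],d['M']
print(wback(p,M,(321,199.3),100),wback(p,M,(320.9,202.4),112),wback(p,M,(445.5,185),16),wback(p,M,(470,98),50))
plan([435,122,46])
E
```

```text
[434.98 123.74] [434.9  123.79] [591.1  149.21] [573.56 249.59]
t 16.62 tcp [435.63 120.47 217.36] yang 10.36 F [ 0.32  0.58 -0.07] open 1.001 tilt x [-0. -0. -1.]
tool shift units [ 3.43 -0.   -0.03] n rows 3.4272510709502004
```

Call:
step_arm([
  [0.8,0,-0.05,0],
  [0.9,0,0,0],
  [0.8,0,0,0],
  [0.6,0,0,0],
  [0.33,0,0,0],
  [0,0,0,0],
  [0,0,0,0],
])

```text
t: 17.5
eef_pos: [435.1, 122.9, 46.7]
tcp_rot: [0.834, 1.571, -0.556]
ft_force: [-0.6, 0.2, -0.4]
opening: 1.0
```

Call:
step_arm([
  [0,0,0,0],
  [0,0,0,0],
  [0,0,0,0],
  [0,0,0,0],
  [0,0,0,0],
  [0,0,0,0],
  [0,0,0,0],
  [0,0,0,0],
], jaw=1)

```text
t: 18.5
eef_pos: [434.6, 123.3, 46.6]
tcp_rot: [-0.085, 1.571, -1.475]
ft_force: [-1.2, -0.0, 3.2]
opening: 0.561
```

```bash
python3 -c "
from h import *
plan([607.5,61.5,166],10.4)"
```

```text
t 18.5 tcp [434.57 123.28  46.64] yang 10.38 F [-1.2  -0.03  3.23] open 0.561 tilt x [ 0. -0. -1.]
turn units -0.002582579568513932
tool shift units [-2.39  3.18  1.84] n rows 3.1793306550291227
```

Call:
step_arm([
  [-0.7,0,0,0],
  [-0.8,0.15,0.1,0],
  [-0.7,0.5,0.28,0],
  [-0.19,0.7,0.4,0],
  [0,0.8,0.46,0],
  [0,0.7,0.4,0],
  [0,0.33,0.2,0],
  [0,0,0,0],
  [0,0,0,0],
])

```text
t: 19.62
eef_pos: [606.6, 61.7, 165.7]
tcp_rot: [-1.745, 1.569, -3.134]
ft_force: [0.2, 0.6, -3.0]
opening: 0.566
```

```bash
python3 -c "
from h import *
plan([607.5,61.5,63.6],10.4);snap(0,'w8')"
```

```text
t 19.62 tcp [606.59  61.71 165.68] yang 10.39 F [ 0.21  0.59 -3.02] open 0.566 tilt x [-0. -0. -1.]
turn units -0.001767714349633076
tool shift units [2.04 0.02 0.01] n rows 2.041664104171564
```

View pics/w8.png

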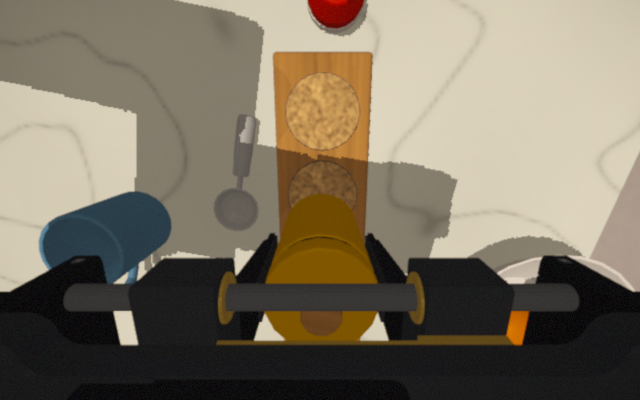

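Mustard is centred above coaster b (column 321 against 323). Lowering and releasing.

Call:
step_arm([
  [0.5,0.02,0.01,0],
  [0.6,0,0,0],
  [0.5,0,0,0],
  [0.3,0,0,0],
  [0.1,0,0,0],
  [0.04,0,0,0],
  [0,0,0,0],
  [0,0,0,0],
])

```text
t: 20.68
eef_pos: [608.9, 61.1, 64.7]
tcp_rot: [1.29, 1.57, -0.1]
ft_force: [-0.3, -1.6, -2.3]
opening: 0.563
```

Call:
step_arm([
  [0,0,0,0],
  [0,0,0,0],
  [0,0,0,0],
  [0,0,0,0],
  [0,0,0,0],
  [0,0,0,0],
], jaw=0)

```text
t: 21.42
eef_pos: [608.6, 61.1, 64.1]
tcp_rot: [-0.369, 1.571, -1.759]
ft_force: [-0.0, -0.2, 0.3]
opening: 0.996
```

Call:
step_arm([
  [-0.5,0,0,0],
  [-0.8,0,0,0],
  [-0.9,0,0,0],
  [-0.9,0,0,0],
  [-0.3,0,0,0],
  [0,0,0,0],
])

```text
t: 22.18
eef_pos: [608.6, 61.1, 234.3]
tcp_rot: [1.233, 1.57, -0.157]
ft_force: [-0.4, -0.4, -1.0]
opening: 0.998
```

```bash
python3 -c "
from h import *
plan([405.5,338,230],10.4);snap(0,'w9')"
```

```text
t 22.18 tcp [608.64  61.12 234.31] yang 10.38 F [-0.4  -0.37 -0.97] open 0.998 tilt x [ 0. -0. -1.]
turn units -0.002368390916265062
tool shift units [ 0.08 -3.   -6.18] n rows 6.179170568012376
```

View pics/w9.png

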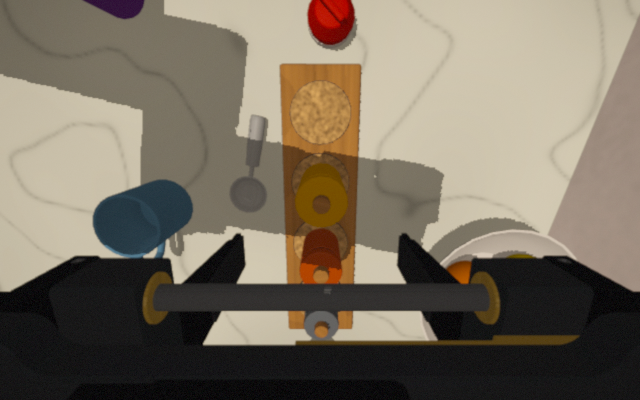

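Mustard is upright on b, in line with rust and grey. Now teal.

Call:
step_arm([
  [0,-0.4,-0.85,0],
  [0,-0.43,-0.89,0],
  [0,-0.43,-0.89,0],
  [0,-0.43,-0.89,0],
  [0,-0.43,-0.89,0],
  [0,-0.43,-0.89,0],
  [0,-0.45,-0.88,0],
  [0,0,0,0],
  [0,0,0,0],
])

```text
t: 23.35
eef_pos: [405.3, 337.7, 232.9]
tcp_rot: [-1.04, 1.569, -2.429]
ft_force: [0.5, -0.2, -0.1]
opening: 0.998
```

```bash
python3 -c "
from h import *
d=np.load('pics/w9.npz');print('a',wback(d['p'],d['M'],(321,112),16))
plan([405.5,338,230],10.4);snap(0,'w10')
t=cv2.imread('pics/w10.png')
cv2.imwrite('pics/w10a.png',cv2.resize(t[120:250,250:390],None,fx=4.5,fy=4.5,interpolation=cv2.INTER_CUBIC))"
```

```text
a [593.12 148.66]
t 23.35 tcp [405.28 337.68 232.85] yang 10.41 F [ 0.47 -0.23 -0.1 ] open 0.998 tilt x [-0. -0. -1.]
turn units 0.001127905740745394
tool shift units [ 0.06  0.01 -0.01] n rows 0.05699649488464164
```

View pics/w10a.png

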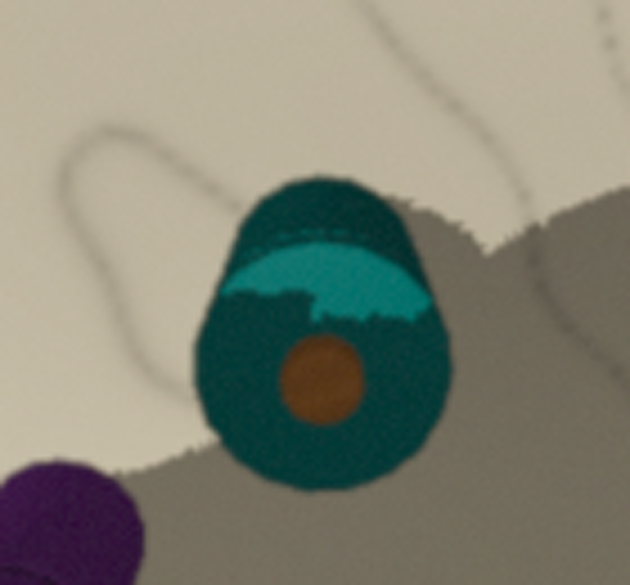

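View pics/w10.png

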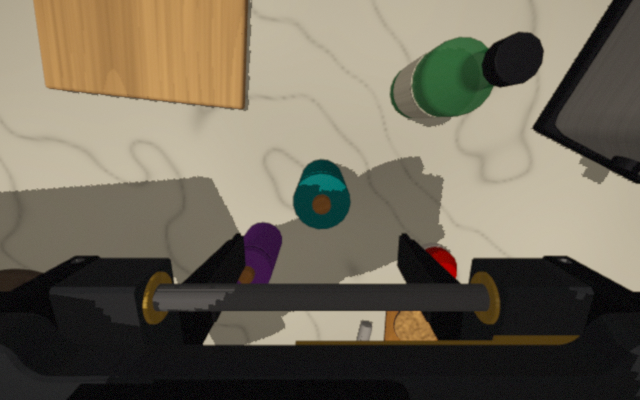

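```bash
python3 - <<'E'
from h import *
d=np.load('pics/w10.npz');p,M=d['p'],d['M']
print(wback(p,M,(321.8,201.6),120),wback(p,M,(321.6,204.7),132),'bottle base',wback(p,M,(420,110),0),back("top",(122,201),120),back("top",(98,198),200))
E
```

```text
[405.94 339.49] [405.73 339.67] bottle base [514.1  450.69] [500.43 468.22] [501.65 473.17]
```

Call:
step_arm([
  [0.8,0.01,-0.03,0],
  [0.9,0,0,0],
  [0.8,0,0,0],
  [0.5,0,0,0],
  [0.32,0,0,0],
  [0,0,0,0],
  [0,0,0,0],
])

```text
t: 24.28
eef_pos: [406.2, 339.6, 68.8]
tcp_rot: [1.887, 1.57, 0.497]
ft_force: [1.7, 0.1, -0.5]
opening: 1.0
```

Call:
step_arm([
  [0,0,0,0],
  [0,0,0,0],
  [0,0,0,0],
  [0,0,0,0],
  [0,0,0,0],
  [0,0,0,0],
  [0,0,0,0],
  [0,0,0,0],
], jaw=1)

```text
t: 25.28
eef_pos: [405.6, 339.6, 68.1]
tcp_rot: [-0.514, 1.571, -1.903]
ft_force: [-2.5, 0.7, 2.2]
opening: 0.606
```

```bash
python3 -c "
from h import *
plan([592,148.2,216],10.4)"
```

```text
t 25.27 tcp [405.59 339.6   68.13] yang 10.38 F [-2.45  0.66  2.24] open 0.606 tilt x [-0. -0. -1.]
turn units -0.0024461290964392646
tool shift units [-2.96  2.98  4.44] n rows 4.4374302099738365
```

Call:
step_arm([
  [-0.7,0,0,0],
  [-0.9,0,0,0],
  [-0.9,0.1,0.15,0],
  [-0.46,0.4,0.6,0],
  [0,0.55,0.8,0],
  [0,0.57,0.85,0],
  [0,0.57,0.85,0],
  [0,0.5,0.75,0],
  [0,0.29,0.44,0],
  [0,0,0,0],
  [0,0,0,0],
])

```text
t: 26.65
eef_pos: [591.5, 148.7, 215.7]
tcp_rot: [-1.742, 1.57, -3.131]
ft_force: [0.7, -0.4, -4.6]
opening: 0.607
```

```bash
python3 -c "
from h import *
plan([592,148.2,85],10.4);snap(0,'w11')"
```

```text
t 26.65 tcp [591.46 148.66 215.74] yang 10.4 F [ 0.73 -0.36 -4.65] open 0.607 tilt x [-0. -0. -1.]
turn units -1.3862054925706246e-05
tool shift units [2.61 0.01 0.01] n rows 2.614816625364365
```

View pics/w11.png

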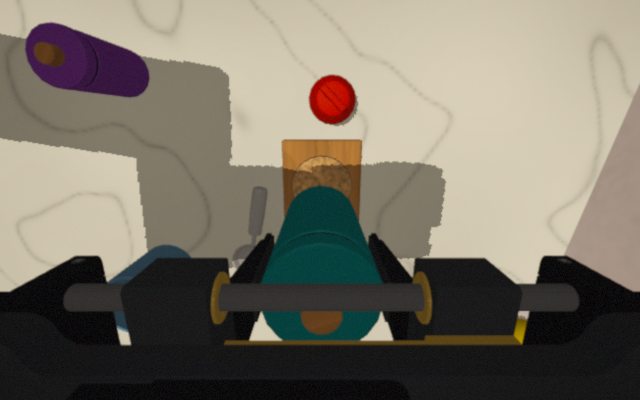

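Teal is centred above coaster a, with the timer just beyond it at (332,99). Lowering and releasing.

Call:
step_arm([
  [0.6,0.01,0.01,0],
  [0.7,0,0,0],
  [0.6,0,0,0],
  [0.4,0,0,0],
  [0.2,0,0,0],
  [0.1,0,0,0],
  [0,0,0,0],
  [0,0,0,0],
])

```text
t: 27.7
eef_pos: [593.1, 147.8, 86.9]
tcp_rot: [1.462, 1.57, 0.072]
ft_force: [-0.2, -0.9, -3.5]
opening: 0.607
```

Call:
step_arm([
  [0,0,0,0],
  [0,0,0,0],
  [0,0,0,0],
  [0,0,0,0],
  [0,0,0,0],
  [0,0,0,0],
], jaw=0)

```text
t: 28.45
eef_pos: [592.8, 147.7, 86.1]
tcp_rot: [0.069, 1.571, -1.32]
ft_force: [0.1, -0.6, -0.1]
opening: 0.998
```

Call:
step_arm([
  [-0.5,0,0,0],
  [-0.8,0,0,0],
  [-0.9,0,0,0],
  [-0.9,0,0,0],
  [-0.3,0,0,0],
  [0,-0.9,0,0],
  [0,-0.9,0,0],
  [0,-0.9,0,0],
  [0,-0.9,0,0],
  [0,0,0,0],
  [0,0,0,0],
])

```text
t: 29.82
eef_pos: [416.3, 115.3, 256.0]
tcp_rot: [1.203, 1.57, -0.187]
ft_force: [0.4, -0.1, 0.0]
opening: 0.999
```

```bash
python3 -c "
from h import *
plan([592,148.2,85],10.4)
t=read_camera('top')[:,:,::-1];cv2.imwrite('pics/top2.png',t);cv2.imwrite('pics/top2a.png',cv2.resize(t[110:260,210:410],None,fx=4,fy=4,interpolation=cv2.INTER_CUBIC))
s=read_camera('scene')[:,:,::-1];cv2.imwrite('pics/scene2.png',s)
for n,x,y,z in [('teal',592,147.9,136),('mus',607.5,61.5,116),('rust',623.4,-25.5,96),('grey',639,-112,76)]: print(n,(proj('top',[x,y,z])-[210,110])*4)"
```

```text
t 29.82 tcp [416.28 115.32 255.97] yang 10.37 F [ 0.38 -0.06  0.04] open 0.999 tilt x [ 0. -0. -1.]
turn units -0.003189909357417031
tool shift units [ 3.42  3.57 -0.01] n rows 3.5743359829039334
teal [207.56 186.27]
mus [364.6  162.54]
rust [515.26 139.23]
grey [658.15 117.51]
```

View pics/top2a.png

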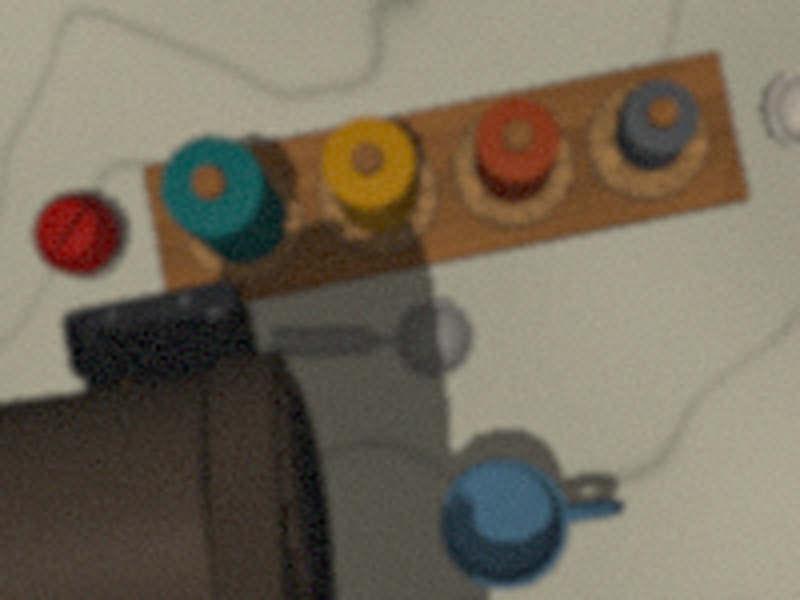

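View pics/scene2.png

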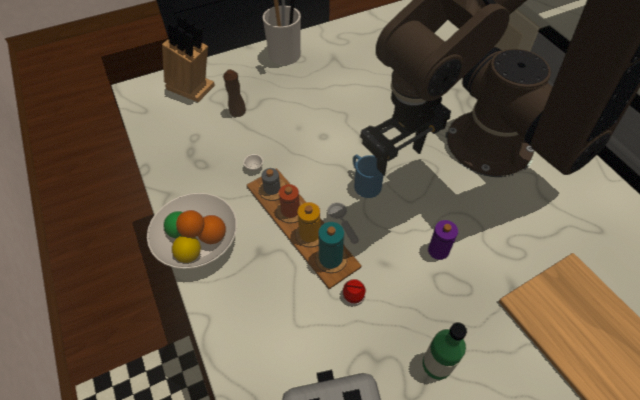

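Measured lid centres in the top crop are within about 7 px (under 4 mm) of those predicted for the coaster centres. All four stand upright, the mug (336,240) and timer (230,168) are unmoved, and the arm is clear.

```bash
python3 -c "
from cell import *
print(job_done())"
```

```text
the job is handed in; nothing more can be done
None
```

The four canisters are lined up by height on the board, and I handed the job in at about 30 s of the 118 s allowed. The timer is off the +y end, so teal stands on coaster a, mustard on b, rust on c and grey on d. I left the purple look-alike alone.

**Last checks:** the final top and scene pictures show all four upright. Their lid centres are within about 4 mm of where canisters centred on the coasters should appear (limit 15 mm). Teal was the largest, at about 3.5 mm. The timer and mug have not visibly moved, and the gripper is open and clear of everything.

**Disagreements:** the fixed cameras and the wrist camera differed by 2–5 mm in y. The scene camera was 9 mm off the top camera for mustard's start position, so I took the grasps from the wrist camera. No check failed, but `job_done()` reports no verdict.

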